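# Seat the cup in the seed mill and hold the paddle at the third click

### The job

Stand the closed steel grinding cup, foot down, in the round socket of the white seed mill until it is fully home, and let go of it. Only then press the mill's spring-return paddle down by its pad, past the first and second clicks to the third (fast, the bottom of its travel), and keep it held there: the program finishes while still holding the paddle down, or it springs back up. Keep the cup upright and leave everything else on the counter where it is.

Things in the scene. Friction and masses are not known exactly. Their poses are not given: they have to be found in the camera images.
- cup: Loose closed steel cylinder 62 mm across with a narrower dark foot (48 mm across, 18 mm high, lower edge chamfered 3 x 4 mm) and a button (18 mm across, 6 mm high) on its lid. The wide body runs from 18 to 80 mm above its underside. 0.25 to 0.5 kg. Stands on its foot. Origin: centre of the foot's underside, z up; round, yaw does not matter. Grip the wide body from above
- mill: White seed mill, fixed to the counter: 160 mm (x) by 300 mm (y), flat deck 60 mm up; yoke and paddle on the left (+y), socket on the right; front faces its own -x. Origin: centre of its underside
- mill_socket (a point): Centre of the socket's mouth, on the mill's deck 60 mm above the counter: a round hole 52 mm across, 3 mm chamfer, 22 mm deep. With the cup fully home its wide shoulder rests on the deck and its foot reaches 18 mm below this point. Axes are the mill's; in the mill's frame it lies at x -20, y -80, z 60 mm
- pad_top (a point): Centre of the top face of the grey thumb pad at the front end of the paddle's steel arm; the pad is 36 mm (x) by 50 mm (y), 10 mm thick. Moves with the paddle on an arc 100 mm about the hinge, towards the mill's front; the pad leans 0.26 rad up at rest, 0.26 rad down at the third click, so it sinks about 51 mm. Its axes are the mill's at rest and turn with the paddle. Nothing is above it
- paddle_hinge (a point): Middle of the paddle's hinge axis, which runs along the mill's y axis; in the mill's frame at x +60, y +85, z 115 mm. Axes are the mill's
- paddle (a joint): Angle of the paddle (rad): 0 at rest (up), grows as it is pressed down. Clicks (dips in the resistance) at 0.17, 0.34 and 0.51; stop at 0.55. A spring returns it to 0 from everywhere: at the pad it takes 2 to 5 N in the dips just before each click and peaks of about 7, 8 and 10 N on the way to the first, second and third; about 8 N at the third click, rigid at the stop
- tin: Bystander: low wide plain steel can, 80 mm across, 55 mm high, no foot. Origin: centre of its underside
- jar: Bystander: glass jar with a white lid, 62 mm across, 85 mm high. Origin: centre of its underside
- mug: Bystander: white mug, 80 mm across, 85 mm high, handle on its own +y side. Origin: centre of its underside
- plate: Bystander: blue saucer-like plate, 190 mm across, 20 mm high. Origin: centre of its underside
- spoon: Bystander: spoon with a wooden handle and steel bowl lying flat, handle to its own -x
There are look-alikes about, which are no part of the job. What is shaped like the cup but purple is not meant.

How it is judged:
On the way, in this order (a step that is already met when the one before it is completed fails the run):
1. the cup is fully home in the socket and let go, the paddle still up (z of cup in the frame of mill_socket below -0.0145 m and horizontal distance between cup and mill_socket below 0.006 m and angle between cup's own z axis and vertical below 0.08 rad and contact force between the fingers and cup below 0.2 N and value of joint paddle below 0.1 rad), for 0.2 s.
2. the paddle is pressed to the third click and held there for half a second (value of joint paddle above 0.465 rad and contact force between any of the fingers, the arm and paddle above 1 N and z of cup in the frame of mill_socket below -0.0145 m and horizontal distance between cup and mill_socket below 0.006 m and angle between cup's own z axis and vertical below 0.08 rad), for 0.5 s.
At the end, for the whole second after the job is handed in: The paddle is held at the third click (joint above 0.465 rad) by a push of more than 1 N from the robot, while the cup stands fully home in the socket (foot at least 14.5 mm below the deck, within 6 mm of the socket's centre, tilted less than 0.08 rad) and the fingers do not touch it (all of step 2 and contact force between the fingers and cup below 0.2 N); the arm keeps its last pose, push and grip.
It fails at once if the paddle is pressed while the cup is not home in the socket (value of joint paddle above 0.12 rad and (z of cup in the frame of mill_socket above -0.01 m or horizontal distance between cup and mill_socket above 0.012 m)).
It fails at once if the cup is tipped over (angle between cup's own z axis and vertical above 0.7 rad).
It fails at once if a bystander is pushed more than 40 mm away (distance of any of tin, jar, mug, plate, spoon from where it was at the start of the episode above 0.04 m).
It also fails if it takes over 54 s, if anything falls off the work surface, if the arm or the gripper's body presses on something with over 40 N, if the wrist force passes 120 N, or if a joint passes its speed limit or range.

### The arm

A 7-joint arm with a two-finger parallel gripper is mounted at the origin on the work surface. World frame = base frame: x ahead of the robot, y to its left, z up, the work surface at z = 0. Lengths are in m, angles in rad, forces in N, time in s.
With the tool pointing down it reaches from about 0.425 to 0.95 m from the base axis. Payload 4.7 kg.
Tool frame: the origin (TCP) lies on the centre line of the jaws, within the pads' length; the fingertips stand robot.nose_length ahead of it and the grasp point (between the pads) lies 8 mm behind it (robot.nose_length is the distance from the TCP to the fingertips, in m); z points along the fingers, y is the line along which they close (so a half turn about z gives the same grasp; the last joint's range is limited). The gripper opens to 85 mm and grips with 20 to 120 N. Pads are 22 mm wide; open, the fingers measure 114 mm over their backs; the gripper's body (76 mm by 85 mm) begins 54 mm behind the grasp point. The pads swing forward as they close: fully open they stand 13 mm farther back than shut.
Start: joints at [-1.186, 0.469, -0.049, 1.532, 0.024, 1.141, -0.082], TCP at [0.271, 0.618, 0.242] pointing down, gripper open.
Joint ranges: [-2.59, 2.59], [-0.33, 1.99], [-1.39, 1.29], [0.1, 2.45], [-1.04, 4.18], [0.21, 1.99], [-2.66, 2.66]. Speed limits (rad/s): [2.57, 2.57, 3.14, 3.14, 3.14, 3.14, 3.14].

### API

Orientations are given as [roll, pitch, yaw] about the fixed x, y, z axes, in that order (R = Rz(yaw) Ry(pitch) Rx(roll)).
In Python, from plant import robot gives the robot as it stands. Calls block until the motion is done:
- robot.goto(position, orientation): joint-space move of the TCP to a pose.
- robot.move_straight(position, vel=0.15, attitude=None, contact_N=None): straight line of the TCP; attitude=None keeps the orientation; vel is the mean speed in m/s. With contact_N (N) it stops when the force on the tool has changed by that much, and returns True; else False.
- robot.move_joints(angles): joint-space move.
- robot.grip(opening, strength=None): opening from 0.0 (shut) to 1.0 (fully open); strength is the grip in N (None keeps the last); returns when the fingers have stopped.
- robot.sleep(seconds).
- robot.inverse_kinematics(position, orientation): joint angles nearest the present ones, or None.
- robot.sense(): the state.
- robot.grab_frame(name): name is "side" or "top"; returns a dict with "image" (400x640x3 uint8, red, green, blue), "range_z" (400x640 float32, m along the optical axis (not along the pixel's ray), 0 where there is no reading), "fx", "fy", "cx", "cy" (pixels), "R" (3x3) and "t" (3): a world point X has camera coordinates R X + t. Camera axes: x right, y down, z forward; pixel columns grow to the right and rows downward; lengths in m; the calibration is good to about 2 mm. A picture is of the moment at which its call begins.
A pose or a line that the arm cannot do raises robot.IKError and nothing moves.
- robot.close_job(): hands the job in; it is judged then, once.
The state is a dict: "t": time; "joint_pos": joint angles; "joint_velocities": joint speeds; "effort": joint torques, N m; "tcp_pos": TCP position; "tcp_rot": TCP orientation; "wrist_force": force on the tool from outside, world axes, zero at the start; "torque": the same for the moment, N m; "opening": opening from 0.0 (shut) to 1.0 (fully open); "gripper_force": force on a finger pad.
Only numpy, scipy, OpenCV 4.12 (cv2) and the standard library are available. Lean on these libraries where they do the work, as an engineer would, in place of code of your own. Each camera call takes 0.05 s, during which the arm holds its last target. There are 200 camera calls.

## Working session

There is one attempt and no reset: what is moved stays moved. The work goes in short steps, each a Python script; the robot and the scene stay as the last script left them, time stands still between calls to the robot, and variables do not carry over. Pictures are saved under pics/ and viewed, at most 10 in all, crops included, and the job is handed in when it is done.

```bash
ls; mkdir -p pics; python3 - <<'E'
from plant import robot
import cv2,numpy as np
s=robot.sense();print(s['t'],s['tcp_pos'],s['tcp_rot'],robot.nose_length)
for n in('side','top'):
    f=robot.grab_frame(n);cv2.imwrite(f'pics/{n}0.png',f['image'][:,:,::-1]);np.savez(f'{n}0.npz',**f)
    print(n,f['fx'],f['cx'],f['cy'],np.round(f['R'],3).tolist(),(-f['R'].T@f['t']).round(3), (f['range_z']>0).mean())
E
```

```text
pics
0.0 [0.27117452 0.61752118 0.24125963] [-3.13963902e+00  7.23619284e-05  2.72782458e+00] 0.011
side 442.7435518934553 315.4547771941549 198.48421536120063 [[0.857, -0.515, 0.005], [-0.36, -0.605, -0.71], [0.369, 0.607, -0.704]] [ 0.068 -0.778  1.061] 0.99608203125
top 378.0727700146611 322.0581945116253 197.53826198532607 [[-0.014, -1.0, 0.002], [-0.988, 0.014, -0.156], [0.156, -0.004, -0.988]] [0.356 0.019 1.429] 0.99599609375
```

View pics/side0.png

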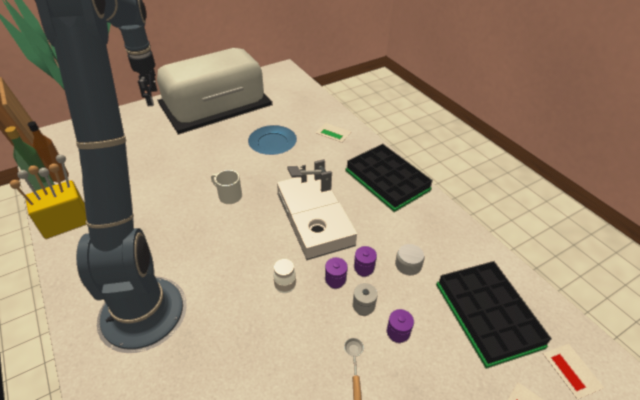

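View pics/top0.png

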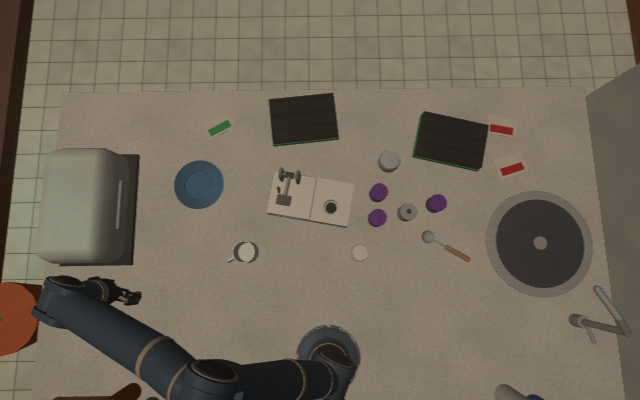

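The side view shows the steel cup with its button at about (365,298), the mill's socket at (317,227), the pad at about (295,171) and the tin at (410,260). In the top view the cup is at (408,212) with purple cups at (378,192), (377,217) and (436,203); the socket is at (331,207) and the pad at (284,199).

```bash
cat >h.py <<'E'
import cv2,numpy as np
def cloud(f):
    v,u=np.mgrid[0:400,0:640]; d=f['range_z']
    c=np.stack([(u-f['cx'])/f['fx']*d,(v-f['cy'])/f['fy']*d,d],-1)
    return (c-f['t'])@f['R']
def ray(f,u,v,z):
    d=f['R'].T@np.array([(u-f['cx'])/f['fx'],(v-f['cy'])/f['fy'],1]); o=-f['R'].T@f['t']
    return o+d*(z-o[2])/d[2]
def two(f,a,g,b):
    A=[];B=[]
    for q,(u,v) in((f,a),(g,b)):
        d=q['R'].T@np.array([(u-q['cx'])/q['fx'],(v-q['cy'])/q['fy'],1]);d/=np.linalg.norm(d)
        P=np.eye(3)-np.outer(d,d);A.append(P);B.append(P@(-q['R'].T@q['t']))
    return np.linalg.lstsq(np.vstack(A),np.hstack(B),rcond=None)[0]
E
python3 - <<'E'
import numpy as np,cv2
from h import *
F={n:dict(np.load(n+'0.npz')) for n in('side','top')}
for n,f in F.items():
    P=cloud(f); np.set_printoptions(precision=4,suppress=True)
    bl=(cv2.cvtColor(f['image'],cv2.COLOR_RGB2HSV))
    for name,(u,v) in dict(cup={'side':(365,293),'top':(408,211)}[n],sock={'side':(317,227),'top':(331,207)}[n],pad={'side':(295,171),'top':(284,199)}[n]).items():
        print(n,name,P[v,u],f['image'][v,u])
    # deck
    c=P[{'side':(227,317),'top':(207,331)}[n]][:2]
    near=np.hypot(P[...,0]-c[0],P[...,1]-c[1])<.3
    m=(near&(abs(P[...,2]-.06)<.006)&(bl[...,1]<70)&(bl[...,2]>120)).astype(np.uint8)
    cs,_=cv2.findContours(m,cv2.RETR_CCOMP,2); k=max(cs,key=cv2.contourArea)
    w=np.array([ray(f,*p[0],.06)[:2] for p in k],np.float32)*1000
    print('deck',cv2.minAreaRect(w),np.median(P[m>0][:,2]))
    for k in cs:
        if 40<cv2.contourArea(k)<600: 
            w=np.array([ray(f,*p[0],.06)[:2] for p in k],np.float32)*1000; print('hole?',cv2.minEnclosingCircle(w), cv2.contourArea(k),k.mean(0), w.mean(0))
    cu=P[{'side':(293,365),'top':(211,408)}[n]][:2]
    q=(np.hypot(P[...,0]-cu[0],P[...,1]-cu[1])<.045)&(P[...,2]>.07)&(P[...,2]<.095)&(bl[...,1]<70)
    w=(P[q][:,:2]*1000).astype(np.float32);print('cup',q.sum(),cv2.minEnclosingCircle(w),w.mean(0),np.percentile(P[q][:,2],[5,50,95]))
a=F['side']['image'][140:330,260:440];b=F['top']['image'][150:250,260:450]
a=cv2.resize(a,None,fx=3,fy=3,interpolation=2);b=cv2.resize(b,None,fx=4,fy=4,interpolation=2)
cv2.imwrite('pics/a1.png',a[:,:,::-1]);cv2.imwrite('pics/b1.png',b[:,:,::-1])
E
```

```text
side cup [ 0.5105 -0.3     0.0859] [79 78 73]
side sock [ 0.5441 -0.0062  0.0374] [46 43 41]
side pad [0.5529 0.1422 0.1507] [113 105  96]
deck ((570.36669921875, 53.975807189941406), (303.8607482910156, 162.43951416015625), 79.21269226074219) 0.06061315038053237
hole? ((368.8607482910156, -122.91194915771484), 29.99050521850586) 74.0 [[286.     276.9231]] [ 367.3844 -135.1854]
hole? ((710.3179321289062, -245.1100311279297), 36.98371887207031) 183.0 [[407.2982 252.0877]] [ 706.5675 -237.3816]
hole? ((535.3607788085938, -20.349470138549805), 28.074417114257812) 183.0 [[317.2 225.8]] [536.7629 -19.2972]
cup 424 ((515.8805541992188, -298.0380554199219), 32.60868835449219) [ 512.3353 -299.0949] [0.074  0.0803 0.0856]
top cup [ 0.5156 -0.2946  0.0822] [59 55 53]
top sock [ 0.5399 -0.0198  0.0373] [47 43 36]
top pad [0.5549 0.1438 0.1494] [73 68 62]
deck ((572.394287109375, 54.683326721191406), (299.12786865234375, 160.04690551757812), 79.31278991699219) 0.0597630822272917
hole? ((537.591064453125, -19.022554397583008), 30.956689834594727) 187.0 [[330.9  205.25]] [543.3561 -18.9238]
hole? ((716.1298828125, -241.6376495361328), 34.136478424072266) 94.5 [[388.2029 159.2464]] [ 713.4299 -235.5954]
cup 238 ((515.5532836914062, -297.58746337890625), 31.004175186157227) [ 515.5897 -296.8297] [0.0746 0.0799 0.0861]
```

View pics/a1.png

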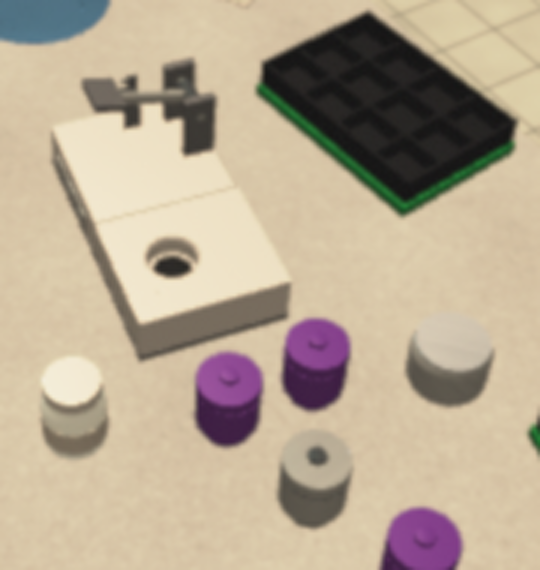

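View pics/b1.png

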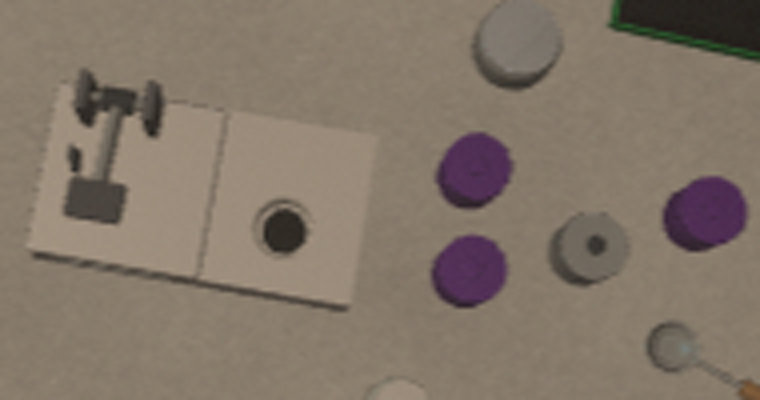

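The close-ups confirm the cup is clear of its purple neighbours if I grip along world x. The mill yaw is about -10.7°, and both views agree on the socket and cup within 2 mm. Next I move above the cup.

```bash
python3 - <<'E'
from plant import robot
import numpy as np
C=np.array([.5157,-.2975]);s=robot.sense()
robot.grip(1.0)
robot.move_straight([.32,.58,.34],vel=.2)
best=None
for y in (np.pi/2,-np.pi/2):
    q=robot.inverse_kinematics([*C,.30],[np.pi,0,y]); q2=robot.inverse_kinematics([.5368,-.02,.30],[np.pi,0,y])
    print(y,q,q2)
    if q is not None and (best is None or abs(q[6])<best[0]): best=(abs(q[6]),y)
y=best[1]
robot.goto([*C,.30],[np.pi,0,y])
robot.move_straight([*C,.13],vel=.2)
s=robot.sense();print(s['t'],s['tcp_pos'],s['tcp_rot'],s['wrist_force'])
import cv2
f=robot.grab_frame('side');cv2.imwrite('pics/s2.png',f['image'][150:350,260:460,::-1].repeat(3,0).repeat(3,1)) 
E
```

```text
1.5707963267948966 [-0.27249907  0.41791535  1.00311307  1.69628808 -0.37108277  1.23354396
  0.8171291 ] [-0.51232402  0.20500406  0.56002153  1.81105139 -0.11829125  1.15874679
  0.08577817]
-1.5707963267948966 [-0.33270674  0.46558868  1.11821063  1.69874092 -0.43839286  1.25693732
 -2.25811924] [ 0.91600839  0.48677627 -1.30550791  1.73912591  0.48780601  1.29845405
  2.64327409]
5.1917 [ 0.51631616 -0.29820173  0.1311001 ] [3.13983651e+00 1.17473049e-03 1.57065876e+00] [ 0.62401181 -0.04817037  1.43847883]
```

View pics/s2.png

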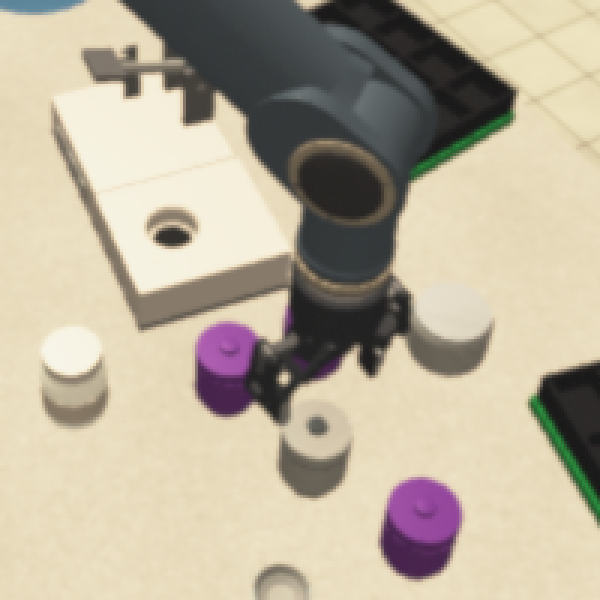

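The open fingers straddle the cup (crop (315,430)) along world x, clear of the purple cups. I descend and grip.

```bash
python3 - <<'E'
from plant import robot
import numpy as np,cv2
C=np.array([.5157,-.2975])
print(robot.move_straight([*C,.05],vel=.06,contact_N=8), robot.sense()['tcp_pos'])
robot.grip(0.0,50)
s=robot.sense();print(s['t'],s['opening'],s['gripper_force'],s['tcp_pos'],s['wrist_force'])
robot.move_straight([*C,.19],vel=.12)
robot.move_straight([.5368,-.02,.19],vel=.15)
s=robot.sense();print(s['t'],s['opening'],s['gripper_force'],s['tcp_pos'],s['tcp_rot'],s['wrist_force'])
for n in('side','top'):
    f=robot.grab_frame(n);np.savez(n+'3.npz',**f)
    cr=f['image'][120:270,240:440] if n=='side' else f['image'][130:280,230:430]
    cv2.imwrite(f'pics/{n}3.png',cv2.resize(cr,None,fx=4,fy=4)[:,:,::-1])
E
```

```text
False [ 0.51594518 -0.29766308  0.05037668]
7.075 0.7170603041498592 53.89237403869629 [ 0.5162215  -0.2976712   0.05062374] [-0.18967799  0.29538195  5.46730293]
10.4 0.7135458199379555 55.1691859960556 [ 0.53669935 -0.02096759  0.19008936] [3.14148788e+00 3.97330141e-04 1.56931001e+00] [-0.9361472  -0.4517157  -4.93423064]
```

View pics/side3.png

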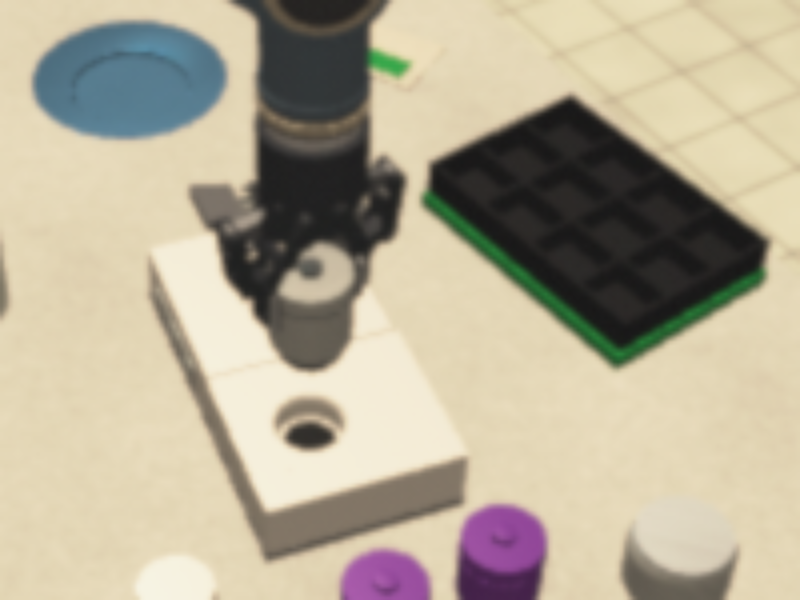

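The cup hangs upright above the socket: button at crop (311,268), i.e. image (317.8,187), with the socket mouth at crop (309,425). I check the button and lid against the socket and then lower.

```bash
python3 - <<'E'
import numpy as np
from h import *
f=dict(np.load('side3.npz'));P=cloud(f)
print(ray(f,317.75,186.5,.226), P[187,318])
q=(np.hypot(P[...,0]-.537,P[...,1]+.02)<.03)&(abs(P[...,2]-.221)<.012)&(f['image'].min(-1)>90)
w=(P[q][:,:2]*1000).astype(np.float32);print(q.sum(),cv2.minEnclosingCircle(w),np.median(P[q][:,2]))
E
python3 - <<'E'
from plant import robot
X=[.5368,-.02]
robot.move_straight([*X,.115],vel=.1)
hit=robot.move_straight([*X,.088],vel=.025,contact_N=8)
s=robot.sense();print(hit,s['t'],s['tcp_pos'],s['tcp_rot'],s['wrist_force'],s['torque'])
E
```

```text
[ 0.53512878 -0.02235691  0.226     ] [ 0.53484875 -0.02415056  0.22569688]
176 ((537.3562622070312, -22.356264114379883), 29.01122283935547) 0.22019461530073145
True 12.25 [ 0.5368866  -0.019896    0.09259579] [-3.14074068e+00 -6.77747443e-04  1.57103609e+00] [-0.25558875  0.74757916  5.79085293] [ 0.05598519  0.33572358 -0.03524957]
```

Contact came at TCP z 0.0926, and fully home should be 0.092, so the cup is seated. I release, retreat and check.

```bash
python3 - <<'E'
from plant import robot
import numpy as np,cv2
from h import *
robot.grip(1.0)
robot.move_straight([.5368,-.02,.24],vel=.15)
robot.move_straight([.5,.15,.26],vel=.2)
robot.grip(0.0,40)
q=[robot.inverse_kinematics([.55,.144,z],[np.pi,0,np.pi/2]) for z in(.2,.1)];print(q)
s=robot.sense();print(s['t'],s['tcp_pos'],s['wrist_force'])
for n in('side','top'):
    f=robot.grab_frame(n);P=cloud(f)
    q=(np.hypot(P[...,0]-.537,P[...,1]+.02)<.045)&(P[...,2]>.112)&(P[...,2]<.14)
    if q.sum()>5:
        w=(P[q][:,:2]*1000).astype(np.float32);print(n,q.sum(),cv2.minEnclosingCircle(w),np.percentile(P[q][:,2],[5,50,97]))
    cv2.imwrite(f'pics/{n}4.png',cv2.resize(f['image'][120:270,240:440],None,fx=4,fy=4)[:,:,::-1])
E
```

```text
[array([-1.04289542,  0.47787767,  0.97113461,  1.87750851, -0.45902547,
        1.02916154,  0.12128045]), array([-0.95212211,  0.60493619,  0.86175964,  1.95853508, -0.60705881,
        0.85820188,  0.23851727])]
15.5583 [0.49999261 0.15002069 0.25999648] [0.01100791 0.21944185 0.12387949]
side 297 ((533.5872192382812, -19.48232650756836), 32.5925407409668) [0.11421374 0.12255816 0.12914753]
top 242 ((536.1425170898438, -20.063459396362305), 30.6949405670166) [0.11721454 0.12255465 0.12915021]
```

View pics/side4.png

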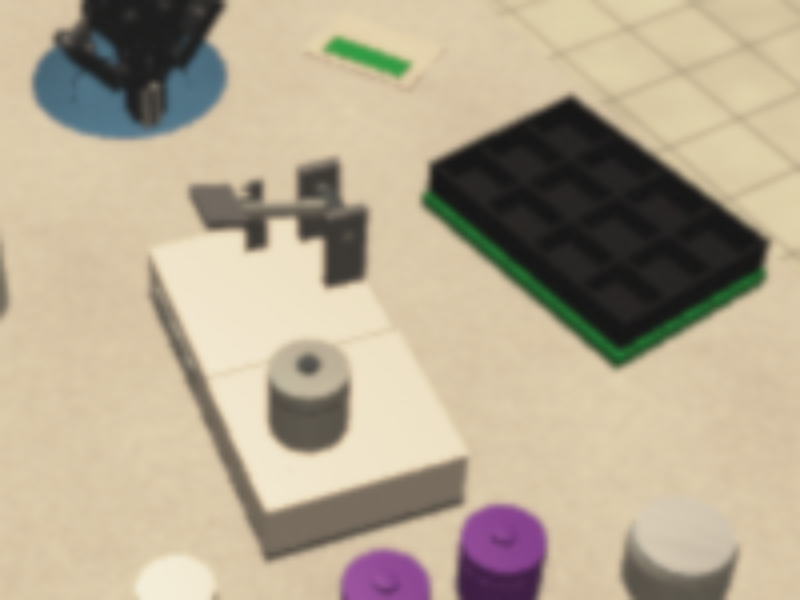

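The cup is home: its lid is at z 0.1225 against 0.122 expected, and it sits centred at crop (308,375) with the paddle still up. Now I press the pad vertically with closed fingers.

```bash
python3 - <<'E'
from plant import robot
import numpy as np
X=[.5495,.1449]
robot.goto([*X,.20],[np.pi,0,np.pi-.187])
s=robot.sense();f0=s['wrist_force'];print(s['t'],s['tcp_pos'],f0,s['opening'])
print(robot.move_straight([*X,.14],vel=.03,contact_N=3), robot.sense()['tcp_pos'],robot.sense()['wrist_force'])
for z in (.13,.12,.112,.109,.107,.105,.103,.101):
    h=robot.move_straight([*X,z],vel=.03,contact_N=20); s=robot.sense()
    F=(s['wrist_force']-f0); print(h,round(s['t'],2),s['tcp_pos'].round(4),F.round(1))
    if h or (z<.111 and F[2]>16): break
E
```

```text
16.875 [0.54951854 0.14490481 0.2001024 ] [ 0.97237461  0.77660977 -0.769941  ] -0.003777020331680494
True [0.54930676 0.14489733 0.16346107] [ 0.42161885 -0.98626197  4.19669494]
False 19.34 [0.5495 0.1449 0.1301] [-4.5 -0.   4.5]
False 19.82 [0.5498 0.1448 0.1205] [-5.2 -0.7  7.5]
False 20.24 [0.5505 0.1447 0.1127] [-3.8  0.1  8. ]
False 20.49 [0.5509 0.1447 0.1101] [-4.1 -1.   9.9]
False 20.74 [0.5511 0.1446 0.1086] [-3.9 -0.8 13.2]
False 20.99 [0.5513 0.1446 0.108 ] [-8.3 -1.5 23.8]
```

```bash
python3 - <<'E'
from plant import robot
import numpy as np,cv2
from h import *
robot.sleep(.8)
s=robot.sense();print(s['t'],s['tcp_pos'],s['wrist_force'],s['joint_velocities'].round(3))
f=robot.grab_frame('side');P=cloud(f)
q=(np.hypot(P[...,0]-.537,P[...,1]+.02)<.045)&(P[...,2]>.112)&(P[...,2]<.14);print(np.median(P[q],0))
cv2.imwrite('pics/s5.png',cv2.resize(f['image'][120:270,240:440],None,fx=4,fy=4)[:,:,::-1])
E
```

```text
21.7917 [0.55128527 0.14462402 0.10805377] [-7.47715024 -1.16219918 22.74965717] [-0.    -0.001  0.001 -0.002  0.001 -0.    -0.   ]
[ 0.53204938 -0.02431927  0.12257057]
```

View pics/s5.png

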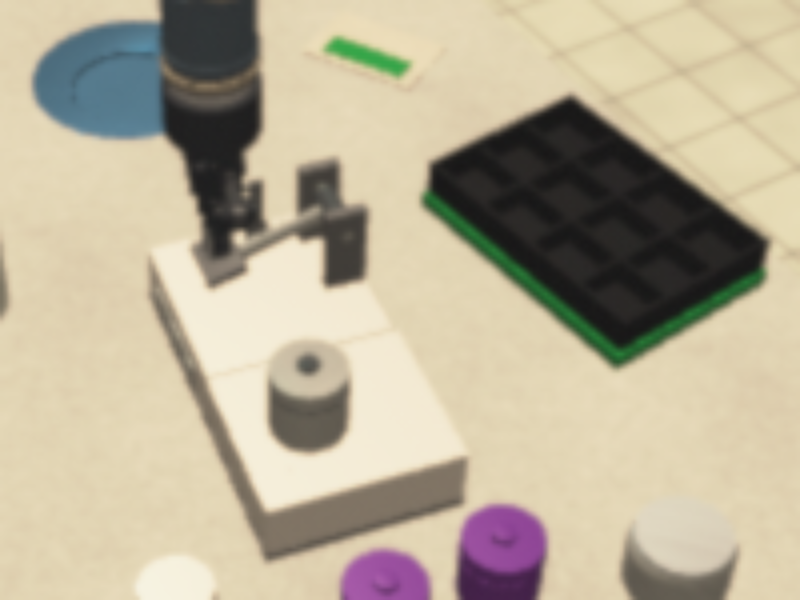

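The pad (crop (220,262)) is pressed fully down with the arm sloping to the front, and the cup (308,375) has not moved. The push holds steady at about 23 N, so I hand in.

```bash
python3 -c "
from plant import robot
print(robot.close_job())"
```

```text
the job is handed in; nothing more can be done
None
```

I handed the job in with the cup fully home in the socket and let go, and the fingers holding the paddle down at its end stop with about 23 N; the hand-in call returned no verdict.

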